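# Unlock the middle shaker from the row

## Robot

A 7-joint arm with a two-finger parallel gripper is mounted at the origin on the work surface. World frame = base frame: x ahead of the robot, y to its left, z up, the work surface at z = 0. Lengths are in m, angles in degrees, forces in N, time in s.
With the tool pointing down it reaches from about 0.35 to 0.9 m from the base axis. Payload 7.2 kg.
Tool frame: the origin (TCP) lies at the very end of the fingers, on their centre line; the grasp point (between the pads) lies 19 mm behind it; z points along the fingers, y is the line along which they close (so a half turn about z gives the same grasp; the last joint's range is limited). The gripper opens to 85 mm and grips with 20 to 120 N. Pads are 22 mm wide; open, the fingers measure 114 mm over their backs; the gripper's body (76 mm by 85 mm) begins 54 mm behind the grasp point. The pads swing forward as they close: fully open they stand 13 mm farther back than shut.
Start: joints at [-76.043, 23.554, -0.728, 91.456, 0.321, 64.991, -4.71], TCP at [0.192, 0.595, 0.231] pointing down, gripper open.
Joint ranges: [-169.25, 169.25], [-16.82, 113.86], [-84.01, 82.57], [7.8, 145.47], [-59.2, 239.2], [7.22, 106.19], [-163.78, 163.78]. Speed limits (degrees/s): [136.94, 136.94, 172.46, 172.46, 180, 180, 180].

## Interface

Orientations are given as a 3x3 rotation matrix whose columns are the frame's x, y, z axes.
In Python, from bench import manip, imaging, job_done gives the robot as it stands (manip), with the cameras (imaging) and the job as plain functions.
- The arm moves only by the tool shift_gripper, called as name(argument=value, ...) on one line, values as JSON. Schema: {"type":"object","properties":{"steps":{"type":"object","properties":{"plan":{"type":"array","items":{"type":"array","items":{"type":"number"},"minItems":6,"maxItems":6},"minItems":1,"maxItems":20}},"additionalProperties":false,"required":["plan"]},"jaw":{"type":"number"},"squeeze":{"type":"number"},"only":{"type":"string"},"quiet":{"type":"boolean"},"lines":{"type":"string"}},"required":["steps"],"additionalProperties":false}. steps is an object whose key "plan" holds a list of rows, 1 to 20 of them, each of 6 numbers: dx, dy, dz in m, then a rotation vector rx, ry, rz in degrees; each row is the pose to reach, as a shift and turn from the pose commanded when the call began, along the tool's axes at that moment; what a row does not reach only later rows make up. A row lasts 1/12 s, in which the tool goes at most 0.0417 m and 7.16 degrees, less where a joint would pass 70% of its speed; a pose out of reach is approached as far as the arm can. jaw is the finger opening in m, set as the call begins (left out keeps the last). The fingers move at their own pace and stop on an object; squeeze is the grip in N (left out, the last holds). Time passes only in rows, so rows that do not move let the fingers close. The tool returns the time, the measured TCP pose, the force, the opening and the grip force at its end. only (a regular expression) keeps the lines of the reply that match it, lines (a string "A,B") keeps lines A to B, and quiet returns only ok. Input that does not fit is refused with a message, and nothing moves.
- manip.get_obs(): the state, without advancing time (a new reading comes with each control period).
- imaging.snapshot(name): name is "scene" or "top" or "wrist"; returns a dict with "frame" (400x640x3 uint8, blue, green, red), "intrinsics" (3x3 intrinsics, pixels), "view" (4x4, takes a point from world to camera coordinates). Camera axes: x right, y down, z forward; pixel columns grow to the right and rows downward; lengths in m; the calibration is good to about 2 mm. The wrist camera is an equidistant fisheye: a pixel r from the principal point sees the ray r / f radians off the axis. A picture is of the moment at which its call begins. There is no depth.
- job_done(): hands the job in; it is judged then, once.
The state is a dict: "t": time; "q": joint angles; "joint_vel": joint speeds; "effort": joint torques, N m; "tool_pos": TCP position; "tool_rot": TCP orientation; "ft_force": force on the tool from outside, world axes, zero at the start; "wrist_torque": the same for the moment, N m; "grip_width": finger opening in m; "finger_force": force on a finger pad.
Only numpy, scipy, OpenCV 4.12 (cv2) and the standard library are available. Lean on these libraries where they do the work, as an engineer would, in place of code of your own. Each camera call takes 0.05 s, during which the arm holds its last target. There are 200 camera calls.

## Task

Three glass shakers stand in a row on the white turntable, locked to one another by the keyed wooden bases they sit on. Lift the middle one straight up, never sideways, until its base is clear of its neighbours, then stand it upright in the middle of the red dish, ready for refilling, without dropping it. Leave the two outer shakers standing where they are.

Things in the scene. Friction and masses are not known exactly. Their poses are not given: they have to be found in the camera images.
- shaker_mid: the middle of three equal loose shakers in a row on a fixed white turntable, each one rigid piece, 0.16-0.28 kg, 100 tall: wooden base 56 (x) by 60 (y) mm, 20 high; glass jar 37 across; aluminium cap 36 across at 74 to 100 mm up: grip it there. Origin: on the jar's axis at the underside (40 mm above the table); z up, y along the row. Beside the row, 79 mm or more off, stand two jars 66 tall
- shaker_left: the neighbour on the +y side, 62 mm from the middle one, centre to centre; same make, size, origin and axes; it stays. Every base spans y = -34 to +26 mm and has a T-shaped key, 22 mm wide and 20 high, out to y = +40 mm, standing in an open-topped T slot in the -y side of the next base with 2 mm of play: a base comes out upward only, and is clear once raised over 20 mm
- shaker_right: the neighbour on the -y side, 62 mm from the middle one, centre to centre; same make, size, origin and axes; it stays
- dish: shallow round red ceramic dish, loose, 0.5 kg, 160 mm across the rim, 24 mm high, walls 5 mm thick, standing on a wooden board whose top is 18 mm above the table. Its flat inner floor is 142 mm across and 6 mm above the origin. Origin: centre of the underside; z up

How it is judged:
By the outcome, as a careful person would: the job done as asked, in the order asked, and still so for the second after the job is handed in, with the robot touching nothing.
It also fails if it takes over 38 s, if anything falls off the work surface, if the arm or the gripper's body presses on something with over 40 N, if the wrist force passes 120 N, or if a joint passes its speed limit or range.

## Working session

There is one attempt and no reset: what is moved stays moved. The work goes in short steps, Python scripts to look and compute and a tool call to move; the robot and the scene stay as the last step left them, time stands still between calls to the robot, and variables do not carry over. Pictures are saved under pics/ and viewed, at most 10 in all, crops included, and the job is handed in when it is done.

```bash
mkdir -p pics; ls
```

Run:
```python
from bench import manip, imaging, job_done
import cv2,numpy as np,json
for n in("scene","top"):
    s=imaging.snapshot(n);cv2.imwrite(f"pics/{n}0.png",s["frame"])
    print(n,np.array(s["intrinsics"]).tolist(),np.round(s["view"],4).tolist())
o=manip.get_obs();print(o)
```

```text
bench.py
pics
scene [[508.1154303610959, 0.0, 332.64484339080946], [0.0, 508.1154303610959, 203.9107386246247], [0.0, 0.0, 1.0]] [[0.7218, 0.692, -0.007, -0.3918], [0.5787, -0.6092, -0.5422, -0.2877], [-0.3795, 0.3873, -0.8402, 1.4416], [0.0, 0.0, 0.0, 1.0]]
top [[418.51766945485366, 0.0, 320.4892988553588], [0.0, 418.51766945485366, 200.46672553427163], [0.0, 0.0, 1.0]] [[0.1386, -0.9904, 0.0009, -0.0985], [-0.9685, -0.1357, -0.2088, 0.565], [0.2069, 0.0281, -0.978, 0.7058], [0.0, 0.0, 0.0, 1.0]]
{'t': 0.1, 'q': array([-76.04384379,  23.59763473,  -0.72954732,  91.49849825,
         0.32116744,  64.9901795 ,  -4.7084391 ]), 'joint_vel': array([ 0.03288174, -0.10034496, -0.11705497, -0.12105996,  0.01448315,
        0.07219203, -0.03902335]), 'effort': array([ 3.48569629e-03, -6.01830268e+01,  6.84572048e-01, -3.00087011e+01,
        1.39309125e-02,  6.54618692e-03,  1.00031062e-05]), 'tool_pos': array([0.19161163, 0.59444029, 0.23051851]), 'tool_rot': array([[-9.51809641e-01,  3.06689227e-01, -3.54764050e-04],
       [ 3.06689416e-01,  9.51808576e-01, -1.42733370e-03],
       [-1.00080406e-04, -1.46735236e-03, -9.99998918e-01]]), 'ft_force': array([-0.30792357,  0.25747541,  0.09567739]), 'wrist_torque': array([-0.00174047, -0.00235727, -0.0220617 ]), 'finger_force': 0.0, 'grip_width': 0.08548643392838423}
```

View pics/scene0.png

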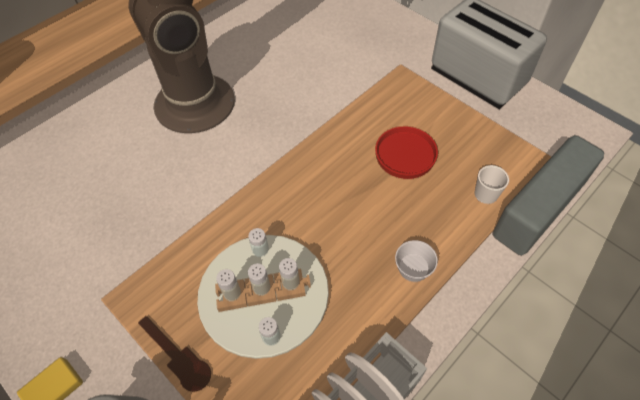

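View pics/top0.png

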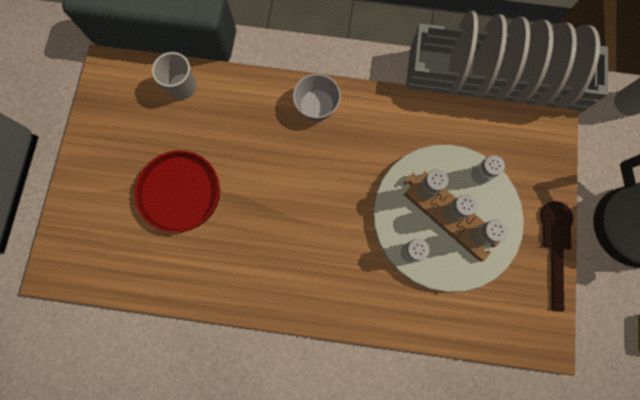

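Run:
```python
import cv2,numpy as np
a=cv2.imread("pics/top0.png")[140:280,380:530]
b=cv2.imread("pics/scene0.png")[220:350,195:335]
cv2.imwrite("pics/c1.png",np.hstack([cv2.resize(a,(400,373),interpolation=2),cv2.resize(b,(400,373),interpolation=2)]))
```

```text
(no output)
```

View pics/c1.png

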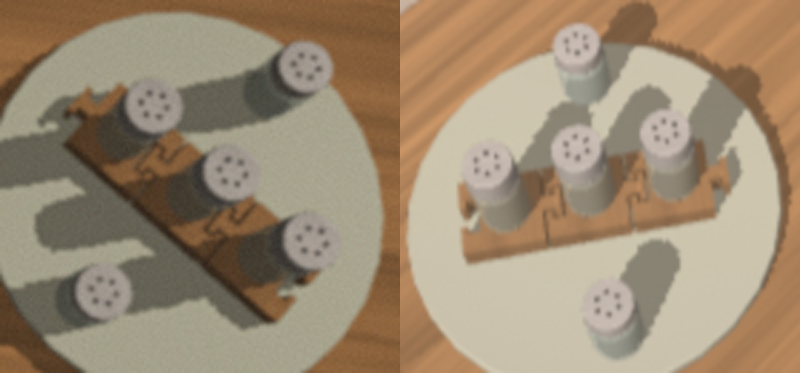

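Create h.py:
```python
import cv2,numpy as np
from bench import manip, imaging, job_done
def cam(n):
    s=imaging.snapshot(n);return np.array(s["intrinsics"]),np.array(s["view"]),s["frame"]
def back(K,V,p,z):
    p=np.atleast_2d(np.array(p,float));d=(V[:3,:3].T@np.linalg.inv(K)@np.c_[p,np.ones(len(p))].T).T
    c=-V[:3,:3].T@V[:3,3];return c+d*((z-c[2])/d[:,2])[:,None]
```

Run:
```python
from h import *
T=np.array([[155,105],[229,171],[309,238],[305,66],[103,291]])/[400/150,373/140]+[380,140]
S=(np.array([[665,131],[578,150],[487,164],[577,44],[609,305]])-[400,0]+[400-400,0])/[400/140,373/130]+[195,220]
S=(np.array([[265,131],[178,150],[87,164],[177,44],[209,305]]))/[400/140,373/130]+[195,220]
for n,P in(("top",T),("scene",S)):
    K,V,f=cam(n)
    a=back(K,V,P-.0,.140);a[3:]=back(K,V,P[3:],.106);print(n,np.round(a,4).tolist())
    h=cv2.cvtColor(f,cv2.COLOR_BGR2HSV);m=((h[...,1]>180)&((h[...,0]<6)|(h[...,0]>172))&(h[...,2]>50)).astype(np.uint8)
    c=max(cv2.findContours(m,0,1)[0],key=cv2.contourArea)[:,0,:]
    w=back(K,V,c,.042)
    (x,y),r=cv2.minEnclosingCircle((w[:,:2]*1000).astype(np.float32));e=cv2.fitEllipse((w[:,:2]*1000).astype(np.float32));print(x,y,r,e)
```

```text
top [[0.6184, -0.2089, 0.14], [0.583, -0.257, 0.14], [0.5483, -0.3076, 0.14], [0.6688, -0.3127, 0.106], [0.5035, -0.1948, 0.106]]
558.1005859375 251.76405334472656 80.05722045898438 ((558.8902587890625, 252.0125732421875), (155.19776916503906, 157.71783447265625), 161.55087280273438)
scene [[0.6205, -0.2083, 0.14], [0.5875, -0.2596, 0.14], [0.5501, -0.3097, 0.14], [0.5069, -0.195, 0.106], [0.6726, -0.3134, 0.106]]
563.7308959960938 245.1732635498047 83.38373565673828 ((564.3052978515625, 246.43829345703125), (153.43235778808594, 164.16845703125), 27.8665771484375)
```

Add to h.py:
```python
def delta(p,yaw):
    """tool-axes shift and rotvec to reach TCP p, pointing straight down, tool y at yaw (deg)"""
    from scipy.spatial.transform import Rotation as R
    o=manip.get_obs();r=np.array(o["tool_rot"]);a=np.radians(yaw);y=np.array([np.cos(a),np.sin(a),0]);z=np.array([0,0,-1.])
    g=np.c_[np.cross(y,z),y,z]
    print(np.round(r.T@(np.array(p)-o["tool_pos"]),4),np.round(R.from_matrix(r.T@g).as_rotvec(degrees=True),2),"t",round(o["t"],2),"q",np.round(o["q"],1))
```

```bash
python3 -c "
from h import *
delta([.45,.1,.24],0);delta([.585,-.2585,.24],-35)"
```

shift_gripper(steps={"plan":[[-0.028, -0.028, -0.001, 0, 0, 5], [-0.056, -0.056, -0.002, 0, 0, 10], [-0.084, -0.083, -0.003, 0, 0, 15], [-0.112, -0.111, -0.004, 0, 0, 20], [-0.14, -0.139, -0.005, 0, 0, 25], [-0.168, -0.166, -0.006, 0, 0, 30], [-0.196, -0.194, -0.007, 0, 0, 35], [-0.224, -0.222, -0.008, 0, 0, 40], [-0.252, -0.25, -0.009, 0, 0, 45], [-0.28, -0.277, -0.009, 0, 0, 50], [-0.308, -0.305, -0.009, 0, 0, 55], [-0.336, -0.332, -0.009, 0, 0, 60], [-0.364, -0.36, -0.009, 0, 0, 66], [-0.392, -0.386, -0.009, 0, 0, 72], [-0.398, -0.391, -0.009, 0, 0, 72], [-0.398, -0.391, -0.009, 0, 0, 72]]}, jaw=0.085)

```text
t: 1.53
tool_pos: [0.4516, 0.0978, 0.2404]
tool_rot: [[0.003, 1.0, 0.001], [1.0, -0.003, -0.001], [-0.001, 0.001, -1.0]]
ft_force: [0.2, 0.6, 0.1]
grip_width: 0.0848
finger_force: 0.0
```

```bash
python3 -c "
from h import *
delta([.585,-.2585,.24],-35)"
```

```text
[-0.356   0.1343  0.0007] [4.000e-02 2.000e-02 3.485e+01] t 1.53 q [-43.7   6.6  28.1 113.9  -3.5  60.3 -14.2]
```

shift_gripper(steps={"plan":[[-0.036, 0.013, 0, 0, 0, 4], [-0.072, 0.027, 0, 0, 0, 7], [-0.108, 0.04, 0, 0, 0, 11], [-0.144, 0.054, 0, 0, 0, 14], [-0.18, 0.067, 0, 0, 0, 18], [-0.216, 0.08, 0, 0, 0, 21], [-0.252, 0.094, 0, 0, 0, 25], [-0.288, 0.107, 0, 0, 0, 28], [-0.322, 0.12, 0, 0, 0, 32], [-0.345, 0.13, 0, 0, 0, 35], [-0.356, 0.134, 0.001, 0, 0, 35], [-0.356, 0.134, 0.001, 0, 0, 35], [-0.356, 0.134, 0.001, 0, 0, 35]]})

```text
t: 2.62
tool_pos: [0.5855, -0.2533, 0.2384]
tool_rot: [[0.569, 0.822, -0.001], [0.822, -0.569, 0.001], [0.0, -0.002, -1.0]]
ft_force: [0.2, 0.6, 0.0]
grip_width: 0.0849
finger_force: 0.0
```

Run:
```python
from h import *
delta([.5855,-.2585,.24],-35)
K,V,f=cam("wrist");cv2.imwrite("pics/w1.png",f);print(K,np.round(V,4).tolist())
```

```text
[-0.0042  0.0029 -0.0016] [-0.12 -0.02  0.29] t 2.62 q [ -9.2  28.7  41.7  91.  -20.2  68.2   1.9]
[[309.70691629   0.         319.09064112]
 [  0.         309.70691629 197.87026217]
 [  0.           0.           1.        ]] [[0.8224, -0.5689, -0.0017, -0.6244], [-0.5461, -0.7903, 0.2779, 0.0812], [-0.1595, -0.2276, -0.9606, 0.42], [0.0, 0.0, 0.0, 1.0]]
```

View pics/w1.png

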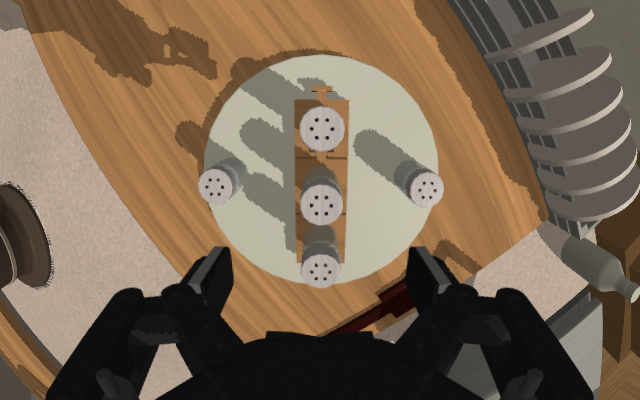

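The wrist view shows the three caps in a column: left (322,129), middle (321,204), right (320,271). The two short jars are at (216,186) and (427,189).

Add to h.py:
```python
def fish(K,V,p,z):
    q=cv2.fisheye.undistortPoints(np.array(p,float).reshape(-1,1,2),K,np.zeros(4))[:,0]
    return back(np.eye(3),V,q,z)
```

Run:
```python
from h import *
K,V,f=cam("wrist")
a=fish(K,V,[[322,129],[321,204],[320,271]],.14);print(a.round(4));print(fish(K,V,[[216,186],[427,189]],.106).round(4))
d=a[0]-a[2];print(np.degrees(np.arctan2(d[1],d[0])),np.linalg.norm(d))
delta([.586,-.2585,.24],-35)
```

```text
[[ 0.6183 -0.2074  0.14  ]
 [ 0.5834 -0.2567  0.14  ]
 [ 0.5475 -0.3073  0.14  ]]
[[ 0.5057 -0.1945  0.106 ]
 [ 0.669  -0.3107  0.106 ]]
54.69327225240479 0.12246494706550762
[-0.0047  0.0037 -0.001 ] [-0.08 -0.07  0.34] t 2.72 q [ -9.3  28.6  41.7  91.  -20.2  68.2   1.9]
```

```bash
python3 -c "
from h import *
delta([.584,-.2573,.17],-35.2)"
```

```text
[-0.005   0.0015  0.069 ] [-0.08 -0.07  0.54] t 2.72 q [ -9.3  28.6  41.7  91.  -20.2  68.2   1.9]
```

shift_gripper(steps={"plan":[[-0.002, 0.001, 0.017, 0, 0, 0.4], [-0.003, 0.002, 0.034, 0, 0, 0.4], [-0.003, 0.002, 0.051, 0, 0, 0.4], [-0.003, 0.002, 0.068, 0, 0, 0.4], [-0.003, 0.002, 0.068, 0, 0, 0.4], [-0.003, 0.002, 0.068, 0, 0, 0.4], [-0.003, 0.002, 0.068, 0, 0, 0.4]]})

```text
t: 3.3
tool_pos: [0.586, -0.2578, 0.1725]
tool_rot: [[0.576, 0.817, 0.001], [0.817, -0.576, 0.0], [0.001, 0.001, -1.0]]
ft_force: [0.3, -0.0, 0.4]
grip_width: 0.0852
finger_force: 0.0
```

```bash
python3 -c "
from h import *
delta([.584,-.2573,.11],-35.2)
K,V,f=cam('wrist');cv2.imwrite('pics/w2.png',f)"
```

```text
[-0.0007 -0.002   0.0625] [ 0.06 -0.05  0.03] t 3.3 q [ -7.6  32.3  39.9  95.  -23.1  61.1   4.1]
```

View pics/w2.png

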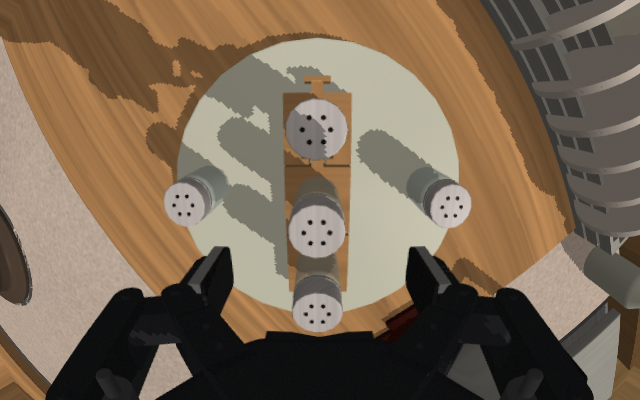

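The middle cap is at (317,231), about midway between the finger tips at (231,250) and (406,250).

Run:
```python
from h import *
K,V,f=cam("wrist")
a=fish(K,V,[[316.5,129],[317,231],[317.5,312]],.14);print(a.round(4))
d=a[0]-a[2];print(np.degrees(np.arctan2(d[1],d[0])),np.linalg.norm(d))
o=manip.get_obs();print((np.array(o["tool_rot"]).T@(a[1]-o["tool_pos"])).round(4))
delta([*a[1][:2],.111],-35.2)
```

```text
[[ 0.6186 -0.2081  0.14  ]
 [ 0.5837 -0.2581  0.14  ]
 [ 0.5486 -0.3081  0.14  ]]
55.00410377950576 0.12204166291426592
[-0.0011 -0.0023  0.0327]
[-0.0011 -0.0023  0.0617] [ 0.11 -0.05 -0.02] t 3.4 q [ -7.5  32.3  39.9  95.  -23.1  61.1   4.1]
```

shift_gripper(steps={"plan":[[-0.001, -0.002, 0.01, 0, 0, 0], [-0.001, -0.002, 0.022, 0, 0, 0], [-0.001, -0.002, 0.034, 0, 0, 0], [-0.001, -0.002, 0.046, 0, 0, 0], [-0.001, -0.002, 0.056, 0, 0, 0], [-0.001, -0.002, 0.062, 0, 0, 0], [-0.001, -0.002, 0.062, 0, 0, 0], [-0.001, -0.002, 0.062, 0, 0, 0], [-0.001, -0.002, 0.062, 0, 0, 0]]})

```text
t: 4.15
tool_pos: [0.5834, -0.2587, 0.1096]
tool_rot: [[0.578, 0.816, 0.0], [0.816, -0.578, -0.0], [-0.0, 0.001, -1.0]]
ft_force: [0.6, 0.2, 0.7]
grip_width: 0.0854
finger_force: 0.0
```

```bash
python3 -c "
from h import *
delta([.5838,-.258,.111],-35.2)"
```

```text
[ 0.0008 -0.0001 -0.0014] [ 0.04  0.   -0.08] t 4.15 q [ -5.9  36.1  37.5  98.3 -26.1  54.6   6.4]
```

shift_gripper(steps={"plan":[[0, 0, -0.001, 0, 0, 0], [0, 0, -0.001, 0, 0, 0], [0, 0, -0.001, 0, 0, 0], [0, 0, -0.001, 0, 0, 0], [0, 0, -0.001, 0, 0, 0], [0, 0, -0.001, 0, 0, 0]]}, jaw=0.02, squeeze=20)

```text
t: 4.65
tool_pos: [0.5834, -0.2584, 0.1107]
tool_rot: [[0.577, 0.817, 0.001], [0.817, -0.577, -0.0], [0.0, 0.001, -1.0]]
ft_force: [0.0, -0.0, 2.7]
grip_width: 0.0356
finger_force: 21.0
```

```bash
python3 -c "
from h import *
o=manip.get_obs();print(o['ft_force']@o['tool_rot'],o['wrist_torque']@o['tool_rot'])"
```

```text
[-0.02702091  0.04382635 -2.70285204] [ 0.1455438   0.02247532 -0.04216205]
```

shift_gripper(steps={"plan":[[0, 0, 0, 0, 0, 0], [0, 0, 0, 0, 0, 0], [0, 0, -0.003, 0, 0, 0], [0, 0, -0.006, 0, 0, 0], [0, 0, -0.01, 0, 0, 0], [0, 0, -0.014, 0, 0, 0], [0, 0, -0.018, 0, 0, 0], [0, 0, -0.022, 0, 0, 0], [0, 0, -0.026, 0, 0, 0], [0, 0, -0.03, 0, 0, 0], [0, 0, -0.034, 0, 0, 0], [0, 0, -0.038, 0, 0, 0], [0, 0, -0.042, 0, 0, 0], [0, 0, -0.044, 0, 0, 0], [0, 0, -0.045, 0, 0, 0], [0, 0, -0.045, 0, 0, 0], [0, 0, -0.045, 0, 0, 0]]}, jaw=0.02, squeeze=45)

```text
t: 6.07
tool_pos: [0.5831, -0.2582, 0.1552]
tool_rot: [[0.577, 0.817, -0.0], [0.817, -0.577, 0.0], [0.0, -0.0, -1.0]]
ft_force: [0.2, -1.0, -2.5]
grip_width: 0.0349
finger_force: 45.1
```

Run:
```python
from h import *
delta([.5834,-.2584,.25],-35.2)
im=[cam(n)[2] for n in("scene","wrist")]
cv2.imwrite("pics/l.png",np.hstack([cv2.resize(im[0][200:350,170:340],(440,388)),im[1][60:360,180:460][:, :]][0:1]+[cv2.resize(im[1][60:360,180:460],(360,388))]))
```

```text
[ 0.0001  0.0003 -0.0948] [-0.01 -0.   -0.06] t 6.07 q [ -7.2  33.2  39.3  96.2 -23.8  59.3   4.7]
```

View pics/l.png

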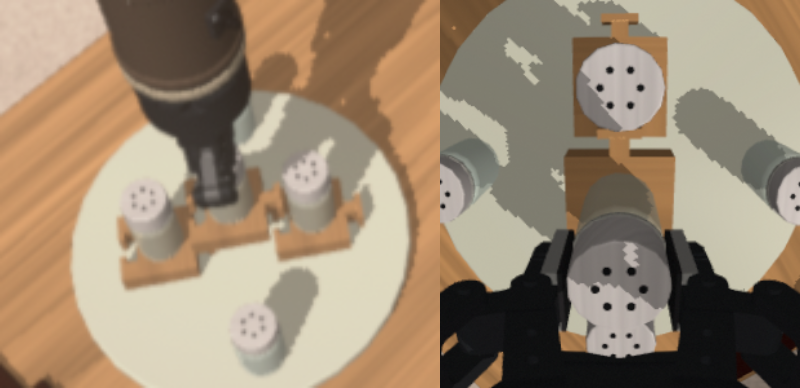

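The middle shaker is up, with its base clear and upright. Both neighbours are still standing, so I'll raise it higher next.

shift_gripper(steps={"plan":[[0, 0, -0.004, 0, 0, 0], [0, 0, -0.01, 0, 0, 0], [0, 0, -0.02, 0, 0, 0], [0, 0, -0.03, 0, 0, 0], [0, 0, -0.04, 0, 0, 0], [0, 0, -0.05, 0, 0, 0], [0, 0, -0.06, 0, 0, 0], [0, 0, -0.07, 0, 0, 0], [0, 0, -0.08, 0, 0, 0], [0, 0, -0.087, 0, 0, 0], [0, 0, -0.092, 0, 0, 0], [0, 0, -0.095, 0, 0, 0], [0, 0, -0.095, 0, 0, 0], [0, 0, -0.095, 0, 0, 0]]})

```text
t: 7.33
tool_pos: [0.5831, -0.2582, 0.25]
tool_rot: [[0.577, 0.817, -0.0], [0.817, -0.577, 0.0], [-0.0, -0.0, -1.0]]
ft_force: [-0.3, 0.3, -2.2]
grip_width: 0.0349
finger_force: 45.1
```

Run:
```python
from h import *
delta([.56,.25,.25],13)
```

```text
[ 4.016e-01 -3.122e-01  1.000e-04] [-2.000e-02 -1.000e-02 -4.826e+01] t 7.33 q [ -9.2  28.2  42.3  90.3 -19.8  69.3   1.6]
```

shift_gripper(steps={"plan":[[0.006, -0.005, 0, 0, 0, -1], [0.018, -0.014, 0, 0, 0, -2], [0.036, -0.028, 0, 0, 0, -4], [0.06, -0.047, 0, 0, 0, -7], [0.086, -0.067, 0, 0, 0, -10], [0.112, -0.087, 0, 0, 0, -13], [0.138, -0.107, 0, 0, 0, -16], [0.164, -0.127, 0, 0, 0, -19], [0.19, -0.148, 0, 0, 0, -23], [0.216, -0.168, 0, 0, 0, -26], [0.242, -0.188, 0, 0, 0, -29], [0.268, -0.208, 0, 0, 0, -32], [0.294, -0.229, 0, 0, 0, -35], [0.32, -0.249, 0, 0, 0, -38], [0.346, -0.269, 0, 0, 0, -41], [0.37, -0.288, 0, 0, 0, -44], [0.386, -0.3, 0, 0, 0, -46], [0.396, -0.308, 0, 0, 0, -47], [0.402, -0.312, 0, 0, 0, -48], [0.402, -0.312, 0, 0, 0, -48]]})

```text
t: 9.0
tool_pos: [0.5604, 0.2507, 0.2499]
tool_rot: [[-0.222, 0.975, -0.0], [0.975, 0.222, -0.0], [-0.0, -0.0, -1.0]]
ft_force: [-1.2, 0.8, -2.2]
grip_width: 0.0346
finger_force: 45.2
```

shift_gripper(steps={"plan":[[0, 0, 0, 0, 0, 0], [0, 0, 0, 0, 0, 0], [0, 0, 0, 0, 0, 0]]})

```text
t: 9.25
tool_pos: [0.561, 0.248, 0.2505]
tool_rot: [[-0.217, 0.976, 0.0], [0.976, 0.217, -0.0], [-0.001, 0.0, -1.0]]
ft_force: [-0.5, 0.2, -2.0]
grip_width: 0.0349
finger_force: 45.2
```

```bash
python3 - <<'E'
from h import *
delta([.56,.25,.25],13)
K,V,f=cam("wrist");cv2.imwrite("pics/d1.png",f)
E
```

```text
[ 0.0022 -0.0006  0.0005] [ 0.01  0.03 -0.44] t 9.25 q [-47.2  22.6  25.7  93.1 -10.4  66.7  -6.5]
```

View pics/d1.png

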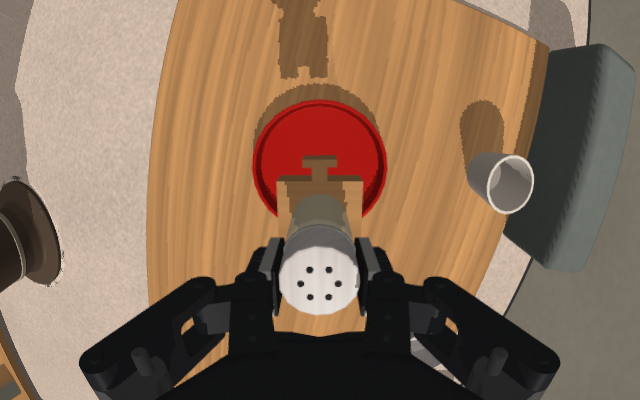

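The dish rim's visible arc runs from (253,165) over (320,100) to (387,165). The shaker hangs in front of it, held straight.

Run:
```python
from h import *
from scipy.optimize import least_squares
K,V,f=cam("wrist")
h=cv2.cvtColor(f,cv2.COLOR_BGR2HSV);m=((h[...,1]>180)&((h[...,0]<6)|(h[...,0]>172))&(h[...,2]>50)).astype(np.uint8)
c=max(cv2.findContours(m,0,1)[0],key=cv2.contourArea)[:,0,:]
c=c[(c[:,1]<172)&((c[:,1]<140)|(abs(c[:,0]-320)>55))]
w=fish(K,V,c,.042)[:,:2]
for r in(None,.08):
    F=(lambda p:np.hypot(*(w-p[:2]).T)-(r or p[2]))
    s=least_squares(F,[.56,.25,.08],loss="soft_l1",f_scale=.001);print(s.x,np.std(s.fun),len(w))
```

```text
[0.55919468 0.25292041 0.07791169] 0.0003647601173261284 200
[0.5597734  0.25041753 0.08      ] 0.0009093126494457678 200
```

```bash
python3 -c "
from h import *
delta([.5596,.251,.102],13)"
```

```text
[ 0.0025 -0.0008  0.1485] [ 0.01  0.01 -0.39] t 9.35 q [-47.2  22.6  25.7  93.1 -10.4  66.7  -6.5]
```

shift_gripper(steps={"plan":[[0.001, 0, 0.006, 0, 0, 0], [0.002, -0.001, 0.016, 0, 0, 0], [0.003, -0.001, 0.03, 0, 0, 0], [0.003, -0.001, 0.044, 0, 0, 0], [0.003, -0.001, 0.058, 0, 0, 0], [0.003, -0.001, 0.072, 0, 0, 0], [0.003, -0.001, 0.086, 0, 0, 0], [0.003, -0.001, 0.1, 0, 0, 0], [0.003, -0.001, 0.114, 0, 0, 0], [0.003, -0.001, 0.126, 0, 0, 0], [0.003, -0.001, 0.136, 0, 0, 0], [0.003, -0.001, 0.143, 0, 0, 0], [0.003, -0.001, 0.147, 0, 0, 0], [0.003, -0.001, 0.148, 0, 0, 0], [0.003, -0.001, 0.148, 0, 0, 0], [0.003, -0.001, 0.148, 0, 0, 0]]})

```text
t: 10.68
tool_pos: [0.5593, 0.2529, 0.1029]
tool_rot: [[-0.22, 0.975, 0.001], [0.975, 0.22, 0.001], [0.0, 0.001, -1.0]]
ft_force: [0.3, 0.1, -1.8]
grip_width: 0.0351
finger_force: 45.2
```

```bash
python3 -c "
from h import *
delta([.5596,.251,.096],13)"
```

```text
[-0.0019 -0.0001  0.0069] [ 0.06 -0.02 -0.27] t 10.68 q [-45.   31.3  22.5 101.5 -15.   50.   -3. ]
```

shift_gripper(steps={"plan":[[-0.001, 0, 0.001, 0, 0, 0], [-0.001, 0, 0.002, 0, 0, 0], [-0.001, 0, 0.003, 0, 0, 0], [-0.001, 0, 0.004, 0, 0, 0], [-0.001, 0, 0.005, 0, 0, 0], [-0.001, 0, 0.006, 0, 0, 0], [-0.001, 0, 0.006, 0, 0, 0], [-0.001, 0, 0.006, 0, 0, 0]]})

```text
t: 11.35
tool_pos: [0.5591, 0.2517, 0.0962]
tool_rot: [[-0.22, 0.975, -0.0], [0.975, 0.22, -0.0], [-0.0, -0.0, -1.0]]
ft_force: [0.6, 0.3, -1.8]
grip_width: 0.035
finger_force: 45.2
```

shift_gripper(steps={"plan":[[0, 0, 0.0005, 0, 0, 0], [0, 0, 0.001, 0, 0, 0], [0, 0, 0.0015, 0, 0, 0], [0, 0, 0.0015, 0, 0, 0], [0, 0, 0.0015, 0, 0, 0]]})

```text
t: 11.77
tool_pos: [0.5592, 0.2518, 0.0948]
tool_rot: [[-0.22, 0.975, 0.0], [0.975, 0.22, 0.0], [0.0, 0.0, -1.0]]
ft_force: [-0.1, -0.3, -2.3]
grip_width: 0.0346
finger_force: 45.3
```

shift_gripper(steps={"plan":[[0, 0, 0.0005, 0, 0, 0], [0, 0, 0.001, 0, 0, 0], [0, 0, 0.001, 0, 0, 0], [0, 0, 0.001, 0, 0, 0]]})

```text
t: 12.1
tool_pos: [0.5594, 0.2518, 0.0947]
tool_rot: [[-0.22, 0.975, 0.0], [0.975, 0.22, 0.001], [0.0, 0.001, -1.0]]
ft_force: [-2.2, -0.4, 5.9]
grip_width: 0.0346
finger_force: 46.2
```

shift_gripper(steps={"plan":[[0, 0, 0, 0, 0, 0], [0, 0, 0, 0, 0, 0], [0, 0, 0, 0, 0, 0]]}, jaw=0.045, squeeze=20)

```text
t: 12.35
tool_pos: [0.5592, 0.2518, 0.0938]
tool_rot: [[-0.221, 0.975, 0.0], [0.975, 0.221, 0.0], [0.0, 0.0, -1.0]]
ft_force: [0.2, 0.0, -0.0]
grip_width: 0.0449
finger_force: 0.0
```

shift_gripper(steps={"plan":[[0, 0, 0, 0, 0, 0], [0, 0, 0, 0, 0, 0], [0, 0, 0, 0, 0, 0], [0, 0, 0, 0, 0, 0], [0, 0, 0, 0, 0, 0]]}, jaw=0.07)

```text
t: 12.77
tool_pos: [0.5591, 0.2518, 0.0938]
tool_rot: [[-0.221, 0.975, -0.0], [0.975, 0.221, -0.0], [-0.0, -0.0, -1.0]]
ft_force: [-0.6, 0.1, 0.2]
grip_width: 0.0699
finger_force: 0.0
```

shift_gripper(steps={"plan":[[0, 0, -0.005, 0, 0, 0], [0, 0, -0.015, 0, 0, 0], [0, 0, -0.03, 0, 0, 0], [0, 0, -0.045, 0, 0, 0], [0, 0, -0.06, 0, 0, 0], [0, 0, -0.08, 0, 0, 0], [0, 0, -0.1, 0, 0, 0], [0, 0, -0.115, 0, 0, 0], [0, 0, -0.12, 0, 0, 0], [0, 0, -0.12, 0, 0, 0], [0, 0, -0.12, 0, 0, 0]]})

```text
t: 13.68
tool_pos: [0.5589, 0.2518, 0.2138]
tool_rot: [[-0.221, 0.975, 0.0], [0.975, 0.221, 0.0], [0.0, 0.0, -1.0]]
ft_force: [-0.5, 0.3, -0.7]
grip_width: 0.0702
finger_force: 0.0
```

Run:
```python
from h import *
K,V,f=cam("wrist");a=cam("scene")[2];b=cam("top")[2]
cv2.imwrite("pics/e.png",np.hstack([cv2.resize(f,(400,250)),cv2.resize(a,(400,250))]))
cv2.imwrite("pics/f.png",f);cv2.imwrite("pics/t.png",b)
```

```text
(no output)
```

View pics/f.png

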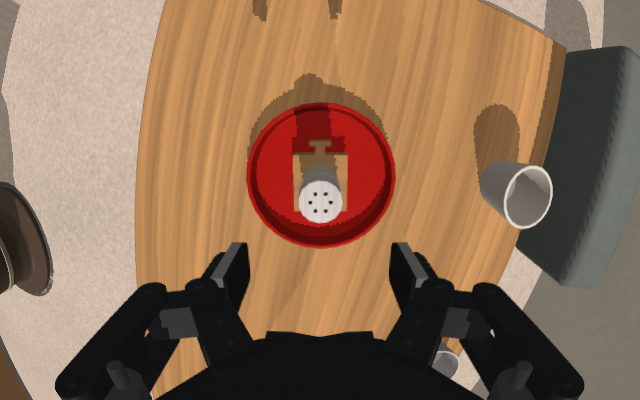

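View pics/e.png

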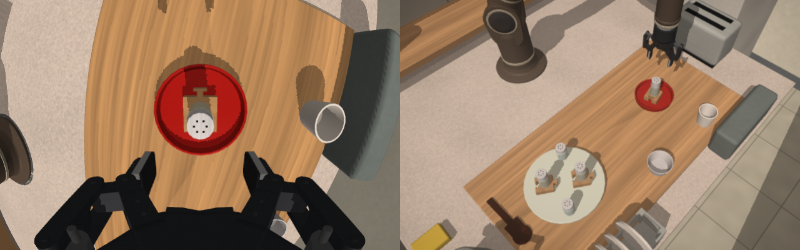

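The shaker stands upright in the dish (cap at (320,201), rim centred near (321,175)), and both neighbours are still standing. I'll check the centring, then hand in.

Run:
```python
from h import *
K,V,f=cam("wrist")
h=cv2.cvtColor(f,cv2.COLOR_BGR2HSV);m=((h[...,1]>180)&((h[...,0]<6)|(h[...,0]>172))&(h[...,2]>50)).astype(np.uint8)
c=max(cv2.findContours(m,0,1)[0],key=cv2.contourArea)[:,0,:]
w=fish(K,V,c,.042)[:,:2]
print(cv2.minEnclosingCircle((w*1000).astype(np.float32)),fish(K,V,[[320.5,201]],.124))
```

```text
((559.2474975585938, 252.7100372314453), 78.8493881225586) [[0.55803101 0.25322698 0.124     ]]
```

Centred to about 1 mm.

```bash
python3 -c "
from bench import manip, imaging, job_done
print(job_done())"
```

```text
the job is handed in; nothing more can be done
None
```

The middle shaker was lifted straight out and now stands upright in the red dish, about 1 mm off centre by the wrist camera. The two outer shakers are still standing in place, and the job was handed in at about 14 s.

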